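Take a tuba mouthpiece rim from the spring dispenser

ROBOT

A 7-joint arm with a two-finger parallel gripper is mounted at the origin on the work surface. World frame = base frame: x ahead of the robot, y to its left, z up, the work surface at z = 0. Lengths are in m, angles in degrees, forces in N, time in s.
With the tool pointing down it reaches from about 0.425 to 0.875 m from the base axis. Payload 4.7 kg.
Tool frame: the origin (TCP) lies between the finger pads; the fingertips stand 11 mm ahead of it and the grasp point (between the pads) lies 8 mm behind it; z points along the fingers, y is the direction in which the jaws open and shut (so a half turn about z gives the same grasp; the last joint's range is limited). The gripper opens to 87 mm and grips with 3 to 60 N. Pads are 19 mm wide; open, the fingers measure 117 mm over their backs; the gripper's body (75 mm by 190 mm) begins 51 mm behind the grasp point.
Start: joints at [0.808, 18.392, -4.016, 83.108, 1.295, 78.541, -3.26], TCP at [0.65, -0, 0.199] pointing down, gripper open.
Joint ranges: [-163.93, 163.93], [-17.29, 119.83], [-79.2, 71.16], [3.27, 140.29], [-89.18, 269.18], [5.43, 117.66], [-154.24, 154.24]. Speed limits (degrees/s): [147.25, 147.25, 180, 180, 180, 180, 180].

INTERFACE

Orientations are given as [roll, pitch, yaw] about the fixed x, y, z axes, in that order (R = Rz(yaw) Ry(pitch) Rx(roll)).
In Python, from workcell import ctrl, get_image, workorder gives the robot as it stands. The module is installed in compiled form; this text tells all that it offers.
- The arm moves only by the shell command python3 -m crank 'ROWS' [FORCE]. ROWS is a JSON object of lists of equal length, an entry for each row: "linear": the shift along the tool's x, y, z in cm, a list of three; "delta_rot": the turn, a rotation vector about the tool's x, y, z in degrees, a list of three; "claw": the gripper's target within -1 to 1 (shut at 1, half-way at 0, fully open at -1). A call has 1 to 5 rows; each row shifts and turns the commanded pose from where the row before left it, along the tool's axes as they then stand; what a row does not reach is not made up. A row lasts 1/12 s, in which the tool goes at most 41.7 mm and 7.16 degrees, less where a joint would pass 70% of its speed; a pose out of reach is approached as far as the arm can. A call is refused whole if a number of a shift passes 4.17 or a number of a turn 7.16, either way. A call with a gripper value outside its range is refused whole. The fingers move at their own pace and stop on an object; FORCE is the grip in N (left out, the last holds). Time passes only in rows, so rows that do not move let the fingers close. It gives the time, the measured TCP pose, the force and the opening at its end, in the units of the state.
- ctrl.get_obs(): the state, without advancing time (a new reading comes with each control period).
- get_image(name): name is "scene" or "side" or "wrist"; returns a dict with "frame" (384x512x3 uint8, blue, green, red), "range_z" (384x512 float32, m along the optical axis (not along the pixel's ray), 0 where there is no reading), "vertical_fov" (degrees; the focal length in pixels is half the picture's height over the tangent of half this angle, whatever the lens; pixels are square), "cx", "cy" (the principal point, pixels), "R" (3x3) and "t" (3): a world point X has camera coordinates R X + t. Camera axes: x right, y down, z forward; pixel columns grow to the right and rows downward; lengths in m; the calibration is good to about 2 mm. The wrist camera is an equidistant fisheye: a pixel r from the principal point sees the ray r / f radians off the axis. A picture is of the moment at which its call begins.
- workorder.job_done(): hands the job in, once; it reports no verdict.
The state is a dict: "t": time; "qpos": joint angles; "qvel": joint speeds; "joint_efforts": joint torques, N m; "eef_pos": TCP position; "eef_rot": TCP orientation; "contact_force": force on the tool from outside, world axes, zero at the start; "wrist_torque": the same for the moment, N m; "gripper_width": finger opening in m.
Only numpy, scipy, OpenCV 4.12 (cv2) and the standard library are available. Lean on these libraries where they do the work, as an engineer would, in place of code of your own. Each camera call takes 0.05 s, during which the arm holds its last target. There are 200 camera calls.

TASK

Take the top metal rim off the spring-loaded rim dispenser and set it down gently on the one empty mouthpiece stand, flat on its top with the bare post standing up through the rim. Take only that one rim: the next one must be left in the dispenser, lifted by the spring into the place of the first.

Things in the scene. Friction and masses are not known exactly. Their poses are not given: they have to be found in the camera images.
- rim_center (a point): the top rim of the stack, to be moved: plain silver metal ring, outer diameter 44 mm, hole 32 mm, 16 mm tall, about 85 g. The point is its centre, half-way up; z is the ring's axis. Its upper 11 mm or so (8 to 14) stand proud of the dispenser's tube, the rest sits loosely inside (1.5 mm play). Pressed down, it gives softly into the tube (0.05 N per mm).
- next_center (a point): the second rim, same size, directly under the top one inside the tube; the point is its centre, half-way up. When the top rim is drawn out the spring raises it by about one rim height (16 mm) within a second, so that it stands where the first one stood. Two more rims lie below it.
- dispenser_mouth (a point): the spring dispenser: a black upright round tube, outer diameter 55 mm, bore 47 mm, on a square brown 100 mm foot, fixed to the table. The point is the centre of the tube's open top, 90 mm above the table; z up. A spring platform inside carries four rims.
- stand_seat (a point): the one empty stand: black hexagonal block, 60 mm across flats, 60 mm tall, fixed, with a bare metal post (12 mm diameter, 18 mm tall) upright in the middle of its flat top. The point is the centre of that top, at the post's foot; z up. Two like stands, 125 mm or more away, carry silver mouthpieces (113 mm tall); the three change places. A rim on the seat has its centre 8 mm above the point.
Not all that is in view belongs to the job. What is shaped like the part that bears rim_center but brown or red is not meant.

How it is judged (in metres and radians):
At the end, for the whole second after the job is handed in: The rim lies at rest flat (within 10 deg) on the empty stand, post through it (centre within 13 mm of the seat centre, 4 to 12 mm above it); the next rim is within 12 mm of the dispenser axis, has risen over 10 mm, its centre 4 mm below to 12 mm above the tube mouth (horizontal distance between rim_center and stand_seat below 0.013 m and z of rim_center in the frame of stand_seat between 0.004 and 0.012 m and angle between rim_center's own z axis and vertical below 0.17 rad and linear speed of rim below 0.02 m/s and horizontal distance between next_center and dispenser_mouth below 0.012 m and z of next_center in the frame of dispenser_mouth between -0.004 and 0.012 m and distance of next_center from where it was at the start of the episode above 0.01 m); the robot touches nothing.
It fails at once if the rim is dropped or thrown onto the stand (within 30 mm of the seat at over 0.6 m/s, as after a fall of about 20 mm) (distance between rim_center and stand_seat below 0.03 m and linear speed of rim above 0.6 m/s).
It also fails if it takes over 38 s, if anything falls off the work surface, if the arm or the gripper's body presses on something with over 40 N, if the wrist force passes 120 N, or if a joint passes its speed limit or range.

## Working session

There is one attempt and no reset: what is moved stays moved. The work goes in short steps, Python scripts to look and compute and a shell command to move; the robot and the scene stay as the last step left them, time stands still between calls to the robot, and variables do not carry over. Pictures are saved under pics/ and viewed, about 8 in all and at most 12, crops included, and the job is handed in when it is done.

```bash
mkdir -p pics
cat > h.py <<'E'
import numpy as np, cv2
from workcell import ctrl, get_image, workorder
def grab(n,tag):
    d=get_image(n); np.savez(f'pics/{tag}.npz',**d); cv2.imwrite(f'pics/{tag}.png',d['frame']); return d
def cloud(d):
    h,w=d['range_z'].shape; f=h/2/np.tan(np.radians(float(d['vertical_fov'])/2))
    u,v=np.meshgrid(np.arange(w),np.arange(h)); z=d['range_z']
    P=np.stack([(u-d['cx'])/f*z,(v-d['cy'])/f*z,z],-1)
    return (P-d['t'])@d['R']   # R^T (P-t)
E
python3 - <<'E'
from h import *
a=grab('scene','s0');b=grab('side','d0')
cv2.imwrite('pics/both0.png',cv2.resize(np.vstack([a['frame'],b['frame']]),(0,0),fx=.78,fy=.78))
print(ctrl.get_obs()); print(a['vertical_fov'],a['t'],b['t'])
E
```

```text
{'t': 0.1, 'qpos': array([ 0.80595672, 18.43534985, -4.01407502, 83.16802959,  1.29581878,
       78.54216191, -3.25984644]), 'qvel': array([ 0.01801374, -0.00244079, -0.03933637, -0.0397663 , -0.06110974,
       -0.13010607, -0.10658823]), 'joint_efforts': array([ 1.37795760e-04, -4.92569017e+01, -4.06077392e-01, -3.13399816e+01,
       -6.42974046e-02,  3.95253638e-02,  6.49213871e-05]), 'eef_pos': array([ 6.49454113e-01, -5.22229145e-05,  1.97863621e-01]), 'eef_rot': array([-1.79899732e+02,  6.79540758e-03,  9.00025812e+01]), 'contact_force': array([-0.4153106 ,  0.53399675,  0.1360457 ]), 'wrist_torque': array([ 0.00811732, -0.06597269,  0.00303553]), 'gripper_width': 0.08682704192914587}
46.905594267676086 [ 0.24166825 -0.24338898  1.3075954 ] [0.46983856 0.2701392  0.73440185]
```

View pics/both0.png

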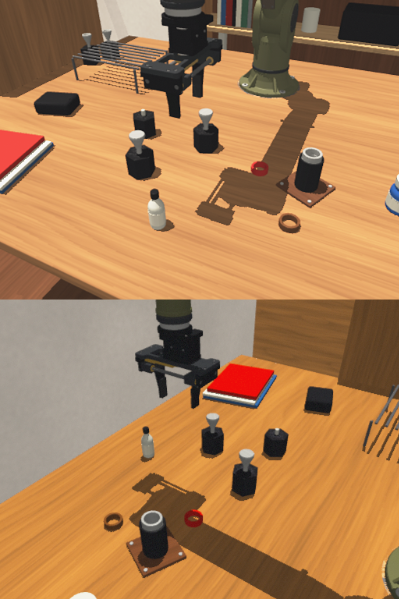

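The scene picture (upper) shows the black dispenser with a silver rim on its brown foot at about (399,203) full-resolution px. The empty stand, which has only a short post, is at (185,156). The two stands with mouthpieces are at (264,165) and (180,200). The loose red (332,216) and brown (371,285) rings on the table are the wrong colour and not in the tube, so they are distractors. Next I measure and confirm with crops.

Run:
```python
from h import *
from scipy.optimize import least_squares
for n,disp,st in (('s0',(350,170,460,270),(150,120,220,190)),('d0',(150,250,250,360),(320,150,390,220))):
    d=dict(np.load(f'pics/{n}.npz')); P=cloud(d)
    def reg(b): return P[b[1]:b[3],b[0]:b[2]].reshape(-1,3)
    Q=reg(disp); Q=Q[Q[:,2]>.06]; zt=np.percentile(Q[:,2],98)
    T=Q[(Q[:,2]>zt-.004)]
    # circle fit of tube wall outside (radius 27.5)
    W=Q[(Q[:,2]<.085)]
    f=lambda c,X,r:np.hypot(X[:,0]-c[0],X[:,1]-c[1])-r
    m=np.median(W[:,:2],0)
    r=least_squares(f,m+0.0,args=(W,.0275),loss='soft_l1',f_scale=.002)
    print(n,'ztop',zt,'topmean',T.mean(0),len(T),'bbox mid',(T[:,:2].min(0)+T[:,:2].max(0))/2,np.ptp(T[:,:2],0),'tube',r.x,len(W),r.cost)
    Q=reg(st); S=Q[abs(Q[:,2]-.06)<.004]; Po=Q[(Q[:,2]>.066)&(Q[:,2]<.1)]
    print('  seat',S.mean(0),len(S),(S[:,:2].min(0)+S[:,:2].max(0))/2,np.ptp(S[:,:2],0),'post',Po.mean(0) if len(Po) else 0,Po.max(0),len(Po))
    # other stands' cups
a=cv2.imread('pics/s0.png');b=cv2.imread('pics/d0.png')
r=lambda im,c:cv2.resize(im[c[1]:c[3],c[0]:c[2]],(380,290),interpolation=cv2.INTER_CUBIC)
cv2.imwrite('pics/crop0.png',np.vstack([np.hstack([r(a,(350,170,460,254)),r(a,(130,110,260,210))]),np.hstack([r(b,(150,250,260,334)),r(b,(300,140,430,240))])]))
```

```text
s0 ztop 0.5524781932731896 topmean [1.19686617 0.29954413 0.55247819] 43 bbox mid [1.19686617 0.29954413] [0. 0.] tube [0.53041221 0.24809503] 379 0.0003410002531190324
  seat [ 0.50553331 -0.22130616  0.06086717] 370 [ 0.5424451  -0.19951137] [0.18661122 0.1394365 ] post [ 0.60016482 -0.16584312  0.08526044] [ 0.65809114 -0.12708391  0.09996633] 118
d0 ztop 0.6513936935052382 topmean [0.13865533 0.62412377 0.65139369] 41 bbox mid [0.13865533 0.62412377] [0. 0.] tube [0.5327954  0.24945471] 455 0.0016821633028911746
  seat [ 0.47989692 -0.19960507  0.06006067] 429 [ 0.48345162 -0.15718698] [0.06422008 0.22527525] post [ 0.48076769 -0.20216725  0.07667579] [ 0.48923001 -0.03462576  0.09969117] 40
```

View pics/crop0.png

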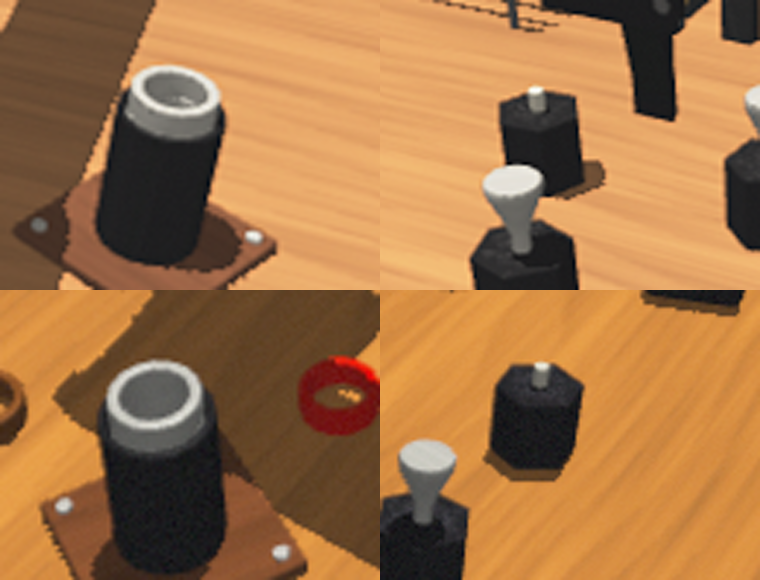

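The crops confirm it: the silver rim stands proud of the black tube, and the empty stand has a bare post. Both cameras agree within 2–3 mm. Next I refine the estimate and locate the neighbouring obstacles.

Run:
```python
from h import *
from scipy.optimize import least_squares
from scipy.ndimage import label
f=lambda c,X,r:np.hypot(X[:,0]-c[0],X[:,1]-c[1])-r
for n in ('s0','d0'):
    d=dict(np.load(f'pics/{n}.npz')); P=cloud(d).reshape(-1,3); sat=cv2.cvtColor(d['frame'],cv2.COLOR_BGR2HSV).reshape(-1,3); P0=P
    near=lambda c,r:np.hypot(P[:,0]-c[0],P[:,1]-c[1])<r
    bright=(sat[:,2]>110)&(sat[:,1]<50)
    R=P[near((.532,.249),.04)&bright&(P[:,2]>.085)&(P[:,2]<.13)]
    zt=np.percentile(R[:,2],[50,80,95]); T=R[R[:,2]>zt[1]-.004]
    # annulus: outer fit with robust
    O=least_squares(lambda c:np.hypot(T[:,0]-c[0],T[:,1]-c[1])-.019,[.532,.249]).x
    W=P[near((.532,.249),.04)&(P[:,2]>.02)&(P[:,2]<.086)]
    tu=least_squares(f,[.532,.249],args=(W,.0275),loss='soft_l1',f_scale=.001).x
    print(n,'rim z',zt,'ring',O,len(T),T.min(0),T.max(0),'tube',tu)
    S=P[near((.48,-.2),.04)&(abs(P[:,2]-.06)<.004)]; Po=P[near((.48,-.2),.02)&bright&(P[:,2]>.064)&(P[:,2]<.09)]
    print('  seat',np.median(S[:,2]),S[:,:2].min(0),S[:,:2].max(0),'post',Po.mean(0),Po.min(0),Po.max(0),len(Po))
    M=P[(P[:,2]>.075)&(P[:,2]<.2)&(P[:,0]>.3)&(P[:,0]<.9)&(abs(P[:,1])<.45)]
    g=np.zeros((60,90),int); ix=((M[:,:2]-[.3,-.45])/.01).astype(int); np.add.at(g,(ix[:,0],ix[:,1]),1)
    L,k=label(g>3)
    for i in range(1,k+1):
        q=M[L[ix[:,0],ix[:,1]]==i]; print('   obst',len(q),q.mean(0).round(3),np.percentile(q[:,2],98).round(3))
```

```text
s0 rim z [0.10000394 0.10381386 0.10464662] ring [0.53265664 0.24839183] 195 [0.51038022 0.22783659 0.09982141] [0.5534715  0.26963346 0.10598425] tube [0.5303746  0.24805976]<stdin>:17: RuntimeWarning: Mean of empty slice.
  ret = um.true_divide(
Traceback (most recent call last):
ValueError: zero-size array to reduction operation minimum which has no identity
```

Run:
```python
from h import *
from scipy.optimize import least_squares
from scipy.ndimage import label
f=lambda c,X,r:np.hypot(X[:,0]-c[0],X[:,1]-c[1])-r
for n in ('s0','d0'):
    d=dict(np.load(f'pics/{n}.npz')); P=cloud(d).reshape(-1,3); sat=cv2.cvtColor(d['frame'],cv2.COLOR_BGR2HSV).reshape(-1,3)
    near=lambda c,r:np.hypot(P[:,0]-c[0],P[:,1]-c[1])<r
    bright=(sat[:,2]>110)&(sat[:,1]<50)
    R=P[near((.532,.249),.04)&bright&(P[:,2]>.085)&(P[:,2]<.13)]
    zt=np.percentile(R[:,2],[50,80,95]); T=R[R[:,2]>zt[1]-.004]
    print(n,'rim z',zt,'ring',least_squares(f,[.532,.249],args=(T,.019)).x,(T.min(0)+T.max(0))/2)
    S=P[near((.48,-.2),.05)&(abs(P[:,2]-.06)<.004)]; Po=P[near((.48,-.2),.025)&(P[:,2]>.066)&(P[:,2]<.09)]
    print('  seat',len(S),np.median(S,0),S[:,:2].min(0),S[:,:2].max(0),'post',len(Po),Po.mean(0) if len(Po) else '')
    M=P[(P[:,2]>.066)&(P[:,2]<.15)&(P[:,0]>.3)&(P[:,0]<.9)&(abs(P[:,1])<.45)]
    g=np.zeros((61,91),int); ix=((M[:,:2]-[.3,-.45])/.01).astype(int); np.add.at(g,(ix[:,0],ix[:,1]),1)
    L,k=label(g>3)
    for i in range(1,k+1):
        q=M[L[ix[:,0],ix[:,1]]==i]; print('   obst',len(q),q.mean(0).round(3),np.percentile(q[:,2],98).round(3))
```

```text
s0 rim z [0.10000394 0.10381386 0.10464662] ring [0.53265664 0.24839183] [0.53192586 0.24873503 0.10290283]
  seat 240 [ 0.48865771 -0.2246283   0.06103063] [ 0.44913949 -0.24991742] [ 0.51468875 -0.2003613 ] post 0 
   obst 297 [ 0.482 -0.037  0.103] 0.115
   obst 32 [ 0.486 -0.233  0.074] 0.081
   obst 78 [0.52  0.428 0.076] 0.082
   obst 906 [0.542 0.249 0.089] 0.105
   obst 377 [ 0.648 -0.138  0.104] 0.115
   obst 270 [ 0.784 -0.007  0.082] 0.097
d0 rim z [0.10295452 0.10399583 0.10497557] ring [0.53201599 0.24997243] [0.53208103 0.2493987  0.10281564]
  seat 277 [ 0.48041435 -0.22245061  0.06007697] [ 0.45325753 -0.24863711] [ 0.51479955 -0.19951583] post 0 
   obst 339 [ 0.475 -0.034  0.104] 0.115
   obst 34 [ 0.484 -0.231  0.074] 0.08
   obst 1099 [0.527 0.255 0.089] 0.105
   obst 212 [0.523 0.437 0.081] 0.083
   obst 256 [ 0.641 -0.136  0.103] 0.115
   obst 128 [ 0.779 -0.005  0.082] 0.096
```

Refined positions: the rim axis is at (0.532, 0.249) with its top at z≈0.104. The post is at about (0.485, −0.232). The loaded stands are about 190 mm from it. The tool axes are tool x = world +y, tool y = world +x, and tool z is down. I move above the dispenser.

```bash
Z='[0,0,0]'
python3 -m crank '{"linear":[[2.49,-1.17,0],[2.49,-1.17,0],[2.49,-1.17,0],[2.49,-1.17,0],[2.49,-1.17,0]],"delta_rot":[[0,0,0],[0,0,0],[0,0,0],[0,0,0],[0,0,0]],"claw":[-1,-1,-1,-1,-1]}'
python3 -m crank '{"linear":[[2.49,-1.17,0],[2.49,-1.17,0],[2.49,-1.17,0],[2.49,-1.17,0],[2.49,-1.17,0]],"delta_rot":[[0,0,0],[0,0,0],[0,0,0],[0,0,0],[0,0,0]],"claw":[-1,-1,-1,-1,-1]}'
python3 -m crank '{"linear":[[0,0,0],[0,0,0],[0,0,0]],"delta_rot":[[0,0,0],[0,0,0],[0,0,0]],"claw":[-1,-1,-1]}'
python3 - <<'E'
from h import *
d=grab('wrist','w0'); f=192/np.tan(np.radians(float(d['vertical_fov'])/2))
def px(X):
    c=d['R']@X+d['t']; th=np.arctan2(np.hypot(*c[:2]),c[2]); return np.array([d['cx'],d['cy']])+f*th*c[:2]/np.hypot(*c[:2])
im=d['frame'].copy()
for r,z,col in ((.022,.104,(0,0,255)),(.0275,.09,(0,255,0))):
    pts=np.array([px(np.array([.532+r*np.cos(a),.249+r*np.sin(a),z])) for a in np.linspace(0,6.283,60)])
    cv2.polylines(im,[(pts*16).astype(np.int32)],True,col,1,shift=4)
    c=pts.mean(0); print(c)
print(ctrl.get_obs()['eef_pos'], -d['R'].T@d['t'])
cv2.imwrite('pics/w0o.png',np.hstack([cv2.resize(d['frame'],(400,300)),cv2.resize(im[int(c[1])-60:int(c[1])+60,int(c[0])-80:int(c[0])+80],(400,300))]))
E
```

```text
t: 0.52
eef_pos: [0.5905, 0.1254, 0.1983]
eef_rot: [-180.0, 0.0, 90.0]
contact_force: [0.8, 0.7, 0.7]
gripper_width: 0.0869
t: 0.93
eef_pos: [0.532, 0.2499, 0.1984]
eef_rot: [-180.0, 0.0, 90.0]
contact_force: [0.1, -0.2, 0.1]
gripper_width: 0.0869
t: 1.18
eef_pos: [0.5332, 0.2482, 0.1985]
eef_rot: [-180.0, 0.1, 90.0]
contact_force: [-0.0, 0.4, 0.3]
gripper_width: 0.087
[250.67728648 178.38560672]
[250.83001582 174.8030827 ]
[0.5335714  0.24747681 0.19852094] [0.5336807  0.3234501  0.38451944]
```

View pics/w0o.png

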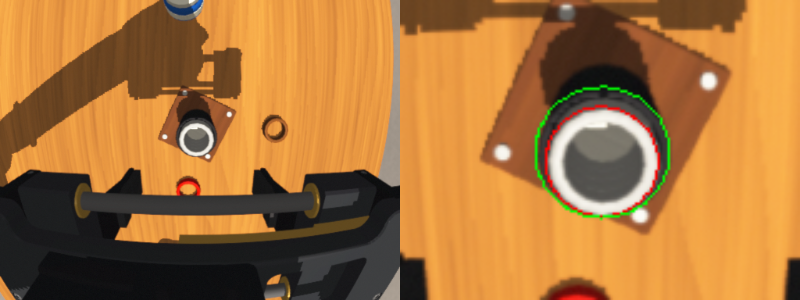

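The predicted rim circle (red overlay) lies on the imaged rim within about 1 mm. I descend so the fingertips sit about 3 mm above the tube mouth.

```bash
python3 -m crank '{"linear":[[0.1,-0.1,1.9],[0,0,1.9],[0,0,1.9],[0,0,1.9],[0,0,0.8]],"delta_rot":[[0,0,0],[0,0,0],[0,0,0],[0,0,0],[0,0,0]],"claw":[-1,-1,-1,-1,-1]}'
python3 -m crank '{"linear":[[0,0,0.8],[0,0,0.2],[0,0,0],[0,0,0],[0,0,0]],"delta_rot":[[0,0,0],[0,0,0],[0,0,0],[0,0,0],[0,0,0]],"claw":[-1,-1,-1,-1,-1]}'
```

```text
t: 1.65
eef_pos: [0.5313, 0.2473, 0.1119]
eef_rot: [-179.8, 0.1, 89.8]
contact_force: [-0.4, -1.9, -0.1]
gripper_width: 0.0869
t: 2.07
eef_pos: [0.5328, 0.2503, 0.1061]
eef_rot: [179.9, -0.0, 90.0]
contact_force: [-0.9, 0.1, -0.2]
gripper_width: 0.0869
```

```bash
python3 -m crank '{"linear":[[0,0,0.2],[0,0,0],[0,0,0],[0,0,0],[0,0,0]],"delta_rot":[[0,0,0],[0,0,0],[0,0,0],[0,0,0],[0,0,0]],"claw":[-1,0,0,0.3,0.3]}' 15
python3 -m crank '{"linear":[[0,0,0],[0,0,0],[0,0,0],[0,0,0],[0,0,0]],"delta_rot":[[0,0,0],[0,0,0],[0,0,0],[0,0,0],[0,0,0]],"claw":[0.5,0.5,0.5,0.5,0.5]}' 15
python3 - <<'E'
from h import *
b=grab('side','d1')['frame'][200:350,120:320]; a=grab('scene','s1')['frame'][130:280,310:510]
cv2.imwrite('pics/g1.png',np.hstack([cv2.resize(x,(400,300),interpolation=cv2.INTER_CUBIC) for x in (b,a)]))
E
```

```text
t: 2.48
eef_pos: [0.5321, 0.25, 0.103]
eef_rot: [180.0, 0.0, 90.0]
contact_force: [0.4, 0.0, -0.4]
gripper_width: 0.0681
t: 2.9
eef_pos: [0.532, 0.25, 0.1029]
eef_rot: [180.0, 0.0, 90.0]
contact_force: [0.1, 0.5, -0.2]
gripper_width: 0.035
```

View pics/g1.png

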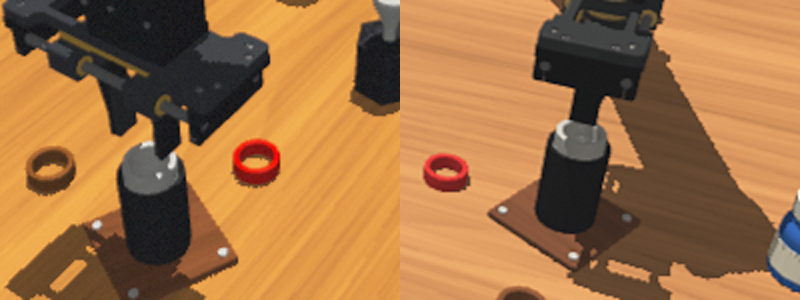

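The opening reads 35 mm, less than the 44 mm rim, so the grasp looks wrong. I look closer before moving.

Run:
```python
from h import *
w=grab('wrist','w1'); b=np.load('pics/d1.npz'); a=np.load('pics/s1.npz')
r=lambda im:cv2.resize(im,(400,300),interpolation=cv2.INTER_CUBIC)
cv2.imwrite('pics/g2.png',np.vstack([np.hstack([r(b['frame'][245:320,160:260]),r(a['frame'][170:245,350:450])]),np.hstack([r(w['frame'][100:280,130:370]),r(w['frame'])])]))
print(ctrl.get_obs()['gripper_width'])
for d in(b,a):
    P=cloud(d).reshape(-1,3); hsv=cv2.cvtColor(d['frame'],cv2.COLOR_BGR2HSV).reshape(-1,3)
    m=(np.hypot(P[:,0]-.532,P[:,1]-.249)<.045)&(P[:,2]>.06)&(P[:,2]<.13)
    br=m&(hsv[:,2]>110)&(hsv[:,1]<50); T=P[br]; print('rim',len(T),np.percentile(T[:,2],[50,95]),T.min(0),T.max(0))
    k=m&(hsv[:,2]<60)&(P[:,2]>.091); F=P[k]; print('finger',len(F),F.min(0),F.max(0),np.median(F,0))
```

```text
0.025210725970377604
rim 75 [0.10264415 0.10451824] [0.51162647 0.22478903 0.07114745] [0.54930608 0.25916052 0.10502442]
finger 46 [0.50556075 0.22893938 0.09104586] [0.55741846 0.27730745 0.12994235] [0.52622062 0.25996767 0.09228906]
rim 99 [0.10065654 0.10474938] [0.5128772  0.22834174 0.08281984] [0.55250404 0.2647796  0.10532835]
finger 35 [0.51452816 0.22463268 0.09100053] [0.55910186 0.27372137 0.12995981] [0.55372469 0.25321052 0.09192157]
```

View pics/g2.png

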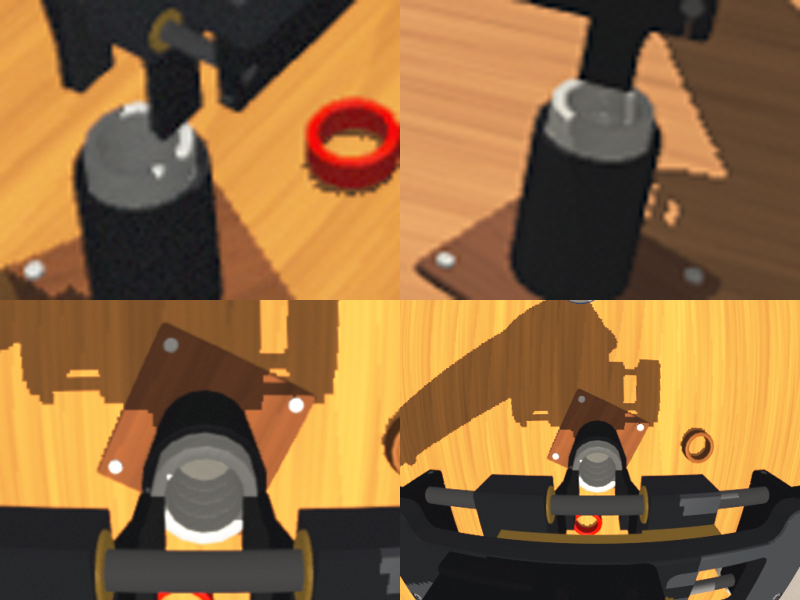

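Run:
```python
from h import *
np.set_printoptions(precision=3,suppress=True)
b=dict(np.load('pics/d1.npz')); a=dict(np.load('pics/s1.npz'))
for d,pts in ((b,[(202,265),(202,270),(202,274),(201,278),(205,275),(196,290),(180,262),(222,268)]),(a,[(403,175),(403,182),(403,188),(403,192),(400,200),(398,206)])):
    P=cloud(d)
    for u,v in pts: print((u,v),P[v,u],d['frame'][v,u])
    print('cam',-d['R'].T@d['t'])
```

```text
(202, 265) [0.504 0.257 0.157] [30 24 20]
(202, 270) [0.505 0.258 0.147] [25 20 20]
(202, 274) [0.506 0.257 0.137] [27 24 26]
(201, 278) [0.506 0.26  0.131] [33 27 27]
(205, 275) [0.506 0.252 0.131] [26 28 29]
(196, 290) [0.517 0.263 0.101] [101 104 104]
(180, 262) [0.55  0.257 0.138] [37 38 34]
(222, 268) [0.447 0.277 0.198] [30 30 26]
cam [0.139 0.624 0.651]
(403, 175) [0.616 0.253 0.197] [25 26 25]
(403, 182) [0.553 0.25  0.146] [25 25 25]
(403, 188) [0.556 0.252 0.136] [27 27 27]
(403, 192) [0.514 0.251 0.101] [78 83 85]
(400, 200) [0.515 0.249 0.083] [102 108 110]
(398, 206) [0.552 0.25  0.096] [ 94  99 101]
cam [1.197 0.3   0.552]
```

The depth shows the tips at z≈0.130, hovering above the rim, although the reported TCP of 0.103 implies 0.092. I check whether that offset was already there when the gripper was open.

Run:
```python
from h import *
np.set_printoptions(precision=3,suppress=True)
for n,c in (('s0',(.65,0)),('d0',(.65,0)),('s1',(.532,.25)),('d1',(.532,.25))):
    d=dict(np.load(f'pics/{n}.npz')); P=cloud(d).reshape(-1,3); dark=d['frame'].reshape(-1,3).max(1)<60
    m=dark&(abs(P[:,1]-c[1])<.03)&(abs(P[:,0]-c[0])<.08)&(P[:,2]>.112)&(P[:,2]<.4)
    for s in (-1,1):
        F=P[m&((P[:,0]-c[0])*s>0)&(P[:,2]<(.26 if n[1]=='0' else .17))]; print(n,s,len(F),np.percentile(F[:,2],[0,2,5,10]) if len(F) else '', F[F[:,2]<F[:,2].min()+.01].mean(0))
o=ctrl.get_obs(); print(o['eef_pos'],o['gripper_width'],o['qpos'])
```

```text
s0 -1 263 [0.223 0.224 0.225 0.227] [0.603 0.002 0.228]
s0 1 284 [0.223 0.225 0.225 0.228] [0.7   0.001 0.228]
d0 -1 158 [0.223 0.224 0.225 0.227] [0.598 0.002 0.228]
d0 1 174 [0.222 0.223 0.225 0.226] [0.695 0.003 0.227]
s1 -1 2 [0.128 0.129 0.129 0.129] [0.513 0.258 0.13 ]
s1 1 211 [0.128 0.129 0.13  0.132] [0.555 0.25  0.133]
d1 -1 215 [0.129 0.13  0.131 0.132] [0.507 0.252 0.133]
d1 1 206 [0.127 0.128 0.13  0.131] [0.552 0.252 0.132]
[0.532 0.25  0.103] 0.025210725970377604 [-16.297  15.211 -13.327  98.778   3.789  66.446 -30.69 ]
```

The offset is consistent in all four views: the real fingertips are at reported z + 0.025, not − 0.011, a 36 mm error in the stated tool frame along z. Nothing was touched. I work from the seen tips instead: reopen, go down 18 mm while still above the rim, and check again.

```bash
python3 -m crank '{"linear":[[0,0,0],[0,0,0],[0,0,0],[0,0,0],[0,0,0]],"delta_rot":[[0,0,0],[0,0,0],[0,0,0],[0,0,0],[0,0,0]],"claw":[-1,-1,-1,-1,-1]}'
python3 -m crank '{"linear":[[0,0,0],[0,0,0],[0,0,0.6],[0,0,0.6],[0,0,0.6]],"delta_rot":[[0,0,0],[0,0,0],[0,0,0],[0,0,0],[0,0,0]],"claw":[-1,-1,-1,-1,-1]}'
python3 -m crank '{"linear":[[0,0,0],[0,0,0],[0,0,0]],"delta_rot":[[0,0,0],[0,0,0],[0,0,0]],"claw":[-1,-1,-1]}'
cat > tips.py <<'E'
from h import *
import sys
np.set_printoptions(precision=4,suppress=True)
o=ctrl.get_obs(); c=o['eef_pos']; print('eef',c,'w',o['gripper_width'],'F',o['contact_force'])
for n in ('scene','side'):
    d=grab(n,n+'_'+sys.argv[1]); P=cloud(d).reshape(-1,3); fr=d['frame'].reshape(-1,3); dark=fr.max(1)<60
    m=dark&(abs(P[:,1]-c[1])<.02)&(abs(P[:,0]-c[0])<.08)&(P[:,2]>c[2]-.03)&(P[:,2]<c[2]+.06)
    for s in (-1,1):
        dx=(P[:,0]-c[0])*s
        F=P[m&(dx>o['gripper_width']/2-.004)]
        if len(F)>5: print(n,s,len(F),'tip z',np.percentile(F[:,2],[2,5,10]),'pos',F[F[:,2]>c[2]+.035].mean(0))
E
python3 tips.py a
```

```text
t: 3.47
eef_pos: [0.532, 0.25, 0.1029]
eef_rot: [180.0, 0.0, 90.0]
contact_force: [-0.0, -0.0, 0.1]
gripper_width: 0.0509
t: 3.88
eef_pos: [0.5318, 0.2499, 0.0841]
eef_rot: [-180.0, 0.0, 90.0]
contact_force: [1.2, -1.0, 0.2]
gripper_width: 0.0827
t: 4.13
eef_pos: [0.532, 0.25, 0.0847]
eef_rot: [-180.0, 0.0, 90.0]
contact_force: [0.1, -0.8, -0.9]
gripper_width: 0.0865
eef [0.532  0.25   0.0847] w 0.08650130994401786 F [ 0.0963 -0.8425 -0.8816]
scene 1 220 tip z [0.1105 0.1112 0.1133] pos [0.5836 0.2496 0.1319]
side -1 154 tip z [0.1101 0.112  0.1126] pos [0.4822 0.256  0.1297]
side 1 196 tip z [0.111  0.1127 0.1138] pos [0.5777 0.2532 0.132 ]
```

The tips are at z=0.110, so the offset of +0.025 is confirmed. I go 17 mm further, to tips ≈0.0925, and close.

```bash
python3 -m crank '{"linear":[[0,0,0.6],[0,0,0.6],[0,0,0.5],[0,0,0],[0,0,0]],"delta_rot":[[0,0,0],[0,0,0],[0,0,0],[0,0,0],[0,0,0]],"claw":[-1,-1,-1,-1,-1]}'
python3 -m crank '{"linear":[[0,0,0],[0,0,0],[0,0,0],[0,0,0],[0,0,0]],"delta_rot":[[0,0,0],[0,0,0],[0,0,0],[0,0,0],[0,0,0]],"claw":[0.5,0.5,0.5,0.5,0.5]}' 15
python3 -m crank '{"linear":[[0,0,0],[0,0,0],[0,0,0],[0,0,0]],"delta_rot":[[0,0,0],[0,0,0],[0,0,0],[0,0,0]],"claw":[0.5,0.5,0.5,0.5]}' 15
python3 tips.py b
```

```text
t: 4.65
eef_pos: [0.5315, 0.2498, 0.0671]
eef_rot: [-179.9, 0.0, 90.0]
contact_force: [0.5, 0.3, 0.1]
gripper_width: 0.087
t: 5.07
eef_pos: [0.5321, 0.25, 0.068]
eef_rot: [180.0, -0.0, 90.0]
contact_force: [0.7, 0.5, -0.9]
gripper_width: 0.0613
t: 5.4
eef_pos: [0.5321, 0.25, 0.0679]
eef_rot: [180.0, -0.0, 90.0]
contact_force: [-0.3, -1.0, -1.2]
gripper_width: 0.0435
eef [0.5321 0.25   0.0679] w 0.043520384101101775 F [-0.2577 -0.9785 -1.1572]
scene 1 732 tip z [0.04   0.0421 0.0465] pos [0.5621 0.2494 0.1145]
side -1 543 tip z [0.0395 0.0425 0.0464] pos [0.5026 0.2541 0.114 ]
side 1 162 tip z [0.0827 0.0899 0.0952] pos [0.5561 0.2541 0.1152]
```

The opening of 43.5 mm matches the rim's diameter. I lift slowly and straight up.

```bash
python3 -m crank '{"linear":[[0,0,0],[0,0,0],[0,0,-0.3],[0,0,-0.6],[0,0,-0.8]],"delta_rot":[[0,0,0],[0,0,0],[0,0,0],[0,0,0],[0,0,0]],"claw":[0.5,0.5,0.5,0.5,0.5]}' 20
python3 -m crank '{"linear":[[0,0,-0.8],[0,0,-0.8],[0,0,-0.8],[0,0,-0.8],[0,0,-0.6]],"delta_rot":[[0,0,0],[0,0,0],[0,0,0],[0,0,0],[0,0,0]],"claw":[0.5,0.5,0.5,0.5,0.5]}'
python3 -m crank '{"linear":[[0,0,-0.3],[0,0,0],[0,0,0],[0,0,0],[0,0,0]],"delta_rot":[[0,0,0],[0,0,0],[0,0,0],[0,0,0],[0,0,0]],"claw":[0.5,0.5,0.5,0.5,0.5]}'
python3 - <<'E'
from h import *
b=grab('side','d2');a=grab('scene','s2')
r=lambda im:cv2.resize(im,(400,300),interpolation=cv2.INTER_CUBIC)
cv2.imwrite('pics/g3.png',np.hstack([r(b['frame'][230:320,140:260]),r(a['frame'][155:245,340:460])]))
for d in(b,a):
    P=cloud(d).reshape(-1,3); hsv=cv2.cvtColor(d['frame'],cv2.COLOR_BGR2HSV).reshape(-1,3)
    m=(np.hypot(P[:,0]-.532,P[:,1]-.249)<.03)&(hsv[:,2]>75)&(hsv[:,1]<60)
    for lo,hi in ((.085,.115),(.118,.18)):
        T=P[m&(P[:,2]>lo)&(P[:,2]<hi)]; print(lo,len(T),np.percentile(T[:,2],[5,50,95]),T.min(0),T.max(0))
E
```

```text
t: 5.92
eef_pos: [0.5314, 0.2497, 0.0848]
eef_rot: [-179.9, 0.0, 90.0]
contact_force: [0.2, 0.3, -1.0]
gripper_width: 0.0436
t: 6.33
eef_pos: [0.5324, 0.2502, 0.1243]
eef_rot: [179.9, -0.0, 90.0]
contact_force: [-1.4, 0.3, -0.3]
gripper_width: 0.0434
t: 6.75
eef_pos: [0.5316, 0.2498, 0.1252]
eef_rot: [-179.9, 0.0, 90.0]
contact_force: [-0.3, -0.2, -1.4]
gripper_width: 0.0435
0.085 512 [0.08685285 0.09883881 0.10384806] [0.50968983 0.22420632 0.0850072 ] [0.55254961 0.27203966 0.10573659]
0.118 322 [0.14734869 0.15605053 0.16161501] [0.51098088 0.23345732 0.14382532] [0.55369757 0.27131023 0.16264344]
0.085 429 [0.0885703  0.09847612 0.10410978] [0.51118047 0.22752058 0.08527949] [0.55417764 0.27015855 0.10585042]
0.118 172 [0.14821609 0.1583146  0.16206972] [0.51554529 0.2275722  0.14667028] [0.56001161 0.26986608 0.16954003]
```

View pics/g3.png

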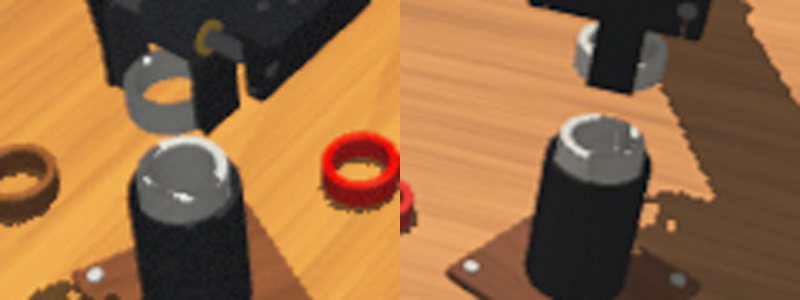

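The rim is held level and the next rim has risen into its place (top at 0.104). The held rim's bottom is at reported z + 0.020. Next I refine the seat centre and carry the rim over, 2 cm higher.

```bash
python3 -m crank '{"linear":[[0,0,-1],[0,0,-1],[-1.5,-0.2,0],[-2.5,-0.25,0],[-2.5,-0.25,0]],"delta_rot":[[0,0,0],[0,0,0],[0,0,0],[0,0,0],[0,0,0]],"claw":[0.5,0.5,0.5,0.5,0.5]}'
python3 -m crank '{"linear":[[-2.5,-0.25,0],[-2.5,-0.25,0],[-2.5,-0.25,0],[-2.5,-0.25,0],[-2.5,-0.25,0]],"delta_rot":[[0,0,0],[0,0,0],[0,0,0],[0,0,0],[0,0,0]],"claw":[0.5,0.5,0.5,0.5,0.5]}'
python3 -m crank '{"linear":[[-2.5,-0.25,0],[-2.5,-0.25,0],[-2.5,-0.25,0],[-2.5,-0.25,0],[-2.5,-0.25,0]],"delta_rot":[[0,0,0],[0,0,0],[0,0,0],[0,0,0],[0,0,0]],"claw":[0.5,0.5,0.5,0.5,0.5]}'
python3 -m crank '{"linear":[[-2.5,-0.25,0],[-2.5,-0.25,0],[-2.5,-0.25,0],[-2.5,-0.25,0],[-2.5,-0.25,0]],"delta_rot":[[0,0,0],[0,0,0],[0,0,0],[0,0,0],[0,0,0]],"claw":[0.5,0.5,0.5,0.5,0.5]}'
python3 - <<'E'
from h import *
np.set_printoptions(precision=4,suppress=True)
for n in ('s0','d0'):
    d=dict(np.load(f'pics/{n}.npz')); P=cloud(d).reshape(-1,3)
    near=np.hypot(P[:,0]-.484,P[:,1]+.232)<.042
    S=P[near&(abs(P[:,2]-.06)<.003)]; Po=P[near&(P[:,2]>.068)&(P[:,2]<.09)]; To=P[near&(P[:,2]>.0765)&(P[:,2]<.085)]
    c,r=cv2.minEnclosingCircle((S[:,:2]*1e3).astype(np.float32))
    print(n,'seat z',np.median(S[:,2]),'hex circle',c,r,'rect',cv2.minAreaRect((S[:,:2]*1e3).astype(np.float32)),'post',Po.mean(0),'top',To.mean(0),len(To))
o=ctrl.get_obs();print(o['eef_pos'],o['gripper_width'])
E
```

```text
t: 7.27
eef_pos: [0.5254, 0.1855, 0.1474]
eef_rot: [179.9, -0.1, 90.1]
contact_force: [0.7, -0.9, -0.5]
gripper_width: 0.0433
t: 7.68
eef_pos: [0.513, 0.059, 0.1474]
eef_rot: [179.9, -0.0, 90.0]
contact_force: [0.3, 0.5, -0.9]
gripper_width: 0.0433
t: 8.1
eef_pos: [0.5005, -0.0662, 0.1475]
eef_rot: [179.9, 0.0, 90.0]
contact_force: [-0.0, 0.1, -1.3]
gripper_width: 0.0435
t: 8.52
eef_pos: [0.488, -0.1913, 0.1475]
eef_rot: [179.9, 0.0, 90.0]
contact_force: [1.5, -0.6, -1.3]
gripper_width: 0.0431
s0 seat z 0.06103063396967584 hex circle (483.53759765625, -235.55734252929688) 35.071380615234375 rect ((485.21783447265625, -234.1630401611328), (65.24571228027344, 59.5592155456543), 36.06629180908203) post [ 0.4861 -0.2331  0.0762] top [ 0.4855 -0.2339  0.0791] 13
d0 seat z 0.060128233369129314 hex circle (483.3301696777344, -234.3154296875) 35.97236251831055 rect ((485.1406555175781, -234.8579559326172), (60.477378845214844, 70.36787414550781), 5.54268741607666) post [ 0.4837 -0.2313  0.0751] top [ 0.4836 -0.2328  0.078 ] 12
[ 0.488  -0.1913  0.1475] 0.04312943958004013
```

The seat centre is about (0.484, −0.2345), from the hexagon and post in both views. I move over it and measure the held rim relative to the post.

```bash
python3 -m crank '{"linear":[[-2.0,-0.2,0],[-1.5,-0.2,0],[-0.8,0,0],[0,0,0],[0,0,0]],"delta_rot":[[0,0,0],[0,0,0],[0,0,0],[0,0,0],[0,0,0]],"claw":[0.5,0.5,0.5,0.5,0.5]}'
python3 -m crank '{"linear":[[0,0,1],[0,0,1.4],[0,0,1.4],[0,0,1],[0,0,0]],"delta_rot":[[0,0,0],[0,0,0],[0,0,0],[0,0,0],[0,0,0]],"claw":[0.5,0.5,0.5,0.5,0.5]}'
python3 -m crank '{"linear":[[0,0,0],[0,0,0]],"delta_rot":[[0,0,0],[0,0,0]],"claw":[0.5,0.5]}'
python3 - <<'E'
from h import *
np.set_printoptions(precision=4,suppress=True)
b=grab('side','d3');a=grab('scene','s3'); w=grab('wrist','w3')
r=lambda im:cv2.resize(im,(400,300),interpolation=cv2.INTER_CUBIC)
cv2.imwrite('pics/g4.png',np.vstack([np.hstack([r(b['frame'][130:220,295:415]),r(a['frame'][105:195,125:245])]),np.hstack([r(w['frame'][90:270,130:370]),r(w['frame'])])]))
c=ctrl.get_obs()['eef_pos']; print(c)
for d in(b,a):
    P=cloud(d).reshape(-1,3); hsv=cv2.cvtColor(d['frame'],cv2.COLOR_BGR2HSV).reshape(-1,3)
    m=(np.hypot(P[:,0]-c[0],P[:,1]-c[1])<.03)&(hsv[:,2]>75)&(hsv[:,1]<60)&(P[:,2]>c[2]+.01)&(P[:,2]<c[2]+.045)
    T=P[m]; R=least_squares(lambda q:np.hypot(T[:,0]-q[0],T[:,1]-q[1])-.0205,c[:2],loss='soft_l1',f_scale=.002).x if False else None
    print('rim',len(T),np.percentile(T[:,2],[2,50,98])-c[2],T.min(0),T.max(0),(T.min(0)+T.max(0))/2)
E
```

```text
t: 8.93
eef_pos: [0.484, -0.2325, 0.1465]
eef_rot: [179.9, -0.0, 90.0]
contact_force: [0.4, 1.1, -0.5]
gripper_width: 0.0434
t: 9.35
eef_pos: [0.482, -0.2309, 0.095]
eef_rot: [-179.7, -0.1, 90.1]
contact_force: [-1.4, 1.0, -1.1]
gripper_width: 0.0435
t: 9.52
eef_pos: [0.4841, -0.2327, 0.0984]
eef_rot: [180.0, 0.0, 90.0]
contact_force: [-0.1, 0.3, 0.0]
gripper_width: 0.0435
[ 0.4842 -0.2332  0.0988]
rim 214 [0.0202 0.0296 0.0362] [ 0.464  -0.252   0.1184] [ 0.5041 -0.2093  0.1358] [ 0.4841 -0.2306  0.1271]
rim 161 [0.0216 0.0308 0.0369] [ 0.4605 -0.2488  0.1194] [ 0.5038 -0.2114  0.1366] [ 0.4822 -0.2301  0.128 ]
```

View pics/g4.png

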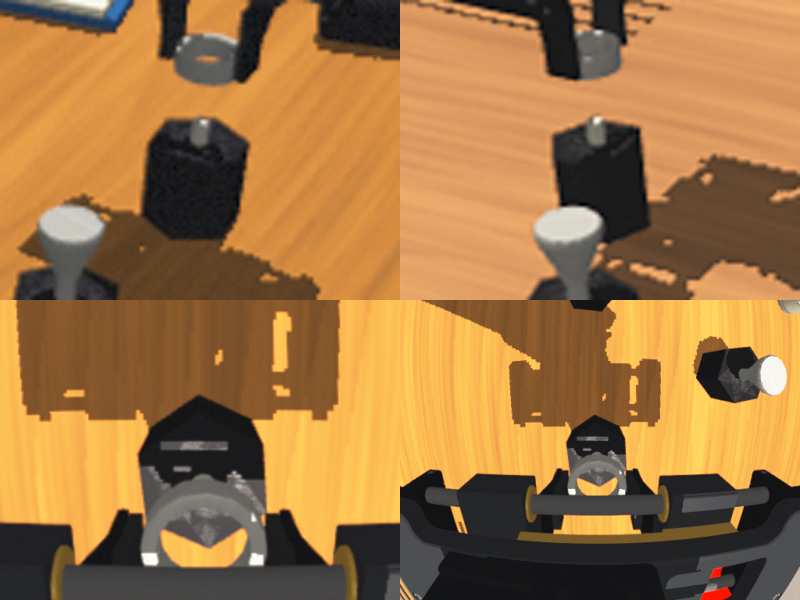

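The rim is held level above the empty stand, with the loaded stands clear. The rim centre is at about (0.484, −0.231) and the seat at (0.484, −0.2345), so I shift −3 mm in y while descending.

```bash
python3 -m crank '{"linear":[[-0.3,0,0.6],[0,0,0.8],[0,0,0.8],[0,0,0.8],[0,0,0.8]],"delta_rot":[[0,0,0],[0,0,0],[0,0,0],[0,0,0],[0,0,0]],"claw":[0.5,0.5,0.5,0.5,0.5]}'
python3 -m crank '{"linear":[[0,0,0.6],[0,0,0.4],[0,0,0.2],[0,0,0],[0,0,0]],"delta_rot":[[0,0,0],[0,0,0],[0,0,0],[0,0,0],[0,0,0]],"claw":[0.5,0.5,0.5,0.5,0.5]}'
python3 -m crank '{"linear":[[0,0,0.2],[0,0,0.1],[0,0,0.1],[0,0,0],[0,0,0]],"delta_rot":[[0,0,0],[0,0,0],[0,0,0],[0,0,0],[0,0,0]],"claw":[0.5,0.5,0.5,0.5,0.5]}'
python3 tips.py c
```

```text
t: 10.08
eef_pos: [0.4831, -0.2358, 0.0586]
eef_rot: [-179.9, -0.0, 90.0]
contact_force: [0.0, -0.5, -0.9]
gripper_width: 0.0434
t: 10.5
eef_pos: [0.4837, -0.2361, 0.048]
eef_rot: [180.0, 0.0, 90.0]
contact_force: [0.4, 0.8, -1.2]
gripper_width: 0.0433
t: 10.92
eef_pos: [0.4835, -0.236, 0.0439]
eef_rot: [180.0, 0.0, 90.0]
contact_force: [0.1, -0.1, -0.9]
gripper_width: 0.0434
eef [ 0.4835 -0.236   0.0439] w 0.043367047568607084 F [ 0.0923 -0.1158 -0.8948]
scene -1 100 tip z [0.0608 0.0613 0.0722] pos [ 0.4587 -0.2332  0.0916]
scene 1 329 tip z [0.0271 0.03   0.0332] pos [ 0.5123 -0.2339  0.091 ]
side -1 226 tip z [0.0165 0.0194 0.0236] pos [ 0.4553 -0.2288  0.0918]
side 1 98 tip z [0.0588 0.0595 0.0602] pos [ 0.5083 -0.2306  0.0918]
```

```bash
python3 -m crank '{"linear":[[0,0,0.1],[0,0,0.1],[0,0,0],[0,0,0]],"delta_rot":[[0,0,0],[0,0,0],[0,0,0],[0,0,0]],"claw":[0.5,0.5,0.5,0.5]}'
python3 -m crank '{"linear":[[0,0,0.1],[0,0,0],[0,0,0]],"delta_rot":[[0,0,0],[0,0,0],[0,0,0]],"claw":[0.5,0.5,0.5]}'
python3 -m crank '{"linear":[[0,0,0.1],[0,0,0],[0,0,0]],"delta_rot":[[0,0,0],[0,0,0],[0,0,0]],"claw":[0.5,0.5,0.5]}'
```

```text
t: 11.35
eef_pos: [0.4834, -0.236, 0.0418]
eef_rot: [-180.0, -0.0, 90.0]
contact_force: [0.6, 0.1, -0.8]
gripper_width: 0.0431
t: 11.6
eef_pos: [0.4835, -0.236, 0.0408]
eef_rot: [180.0, 0.0, 90.0]
contact_force: [-0.0, -0.8, -0.4]
gripper_width: 0.0433
t: 11.85
eef_pos: [0.4835, -0.2361, 0.0408]
eef_rot: [180.0, -0.0, 90.0]
contact_force: [-1.9, 0.9, 5.2]
gripper_width: 0.0433
```

Run:
```python
from h import *
b=grab('side','d4');a=grab('scene','s4')
r=lambda im:cv2.resize(im,(400,300),interpolation=cv2.INTER_CUBIC)
cv2.imwrite('pics/g5.png',np.hstack([r(b['frame'][145:220,305:405]),r(a['frame'][120:195,135:235])]))
```

```text
(no output)
```

View pics/g5.png

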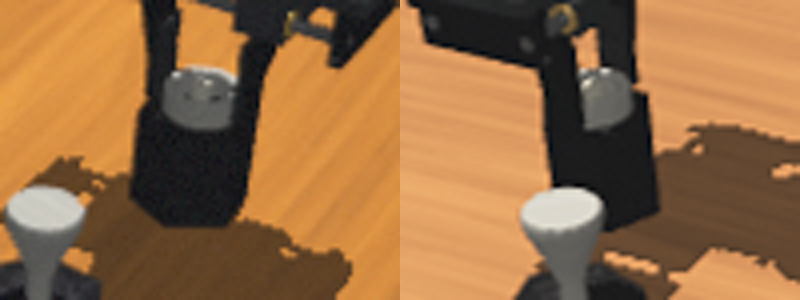

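Contact shows as +5 N upward at z=0.0408, and the pictures show the rim flat on the block around the post. I release and withdraw straight up.

```bash
python3 -m crank '{"linear":[[0,0,0],[0,0,0],[0,0,0],[0,0,0],[0,0,0]],"delta_rot":[[0,0,0],[0,0,0],[0,0,0],[0,0,0],[0,0,0]],"claw":[0.2,-0.2,-0.5,-1,-1]}'
python3 -m crank '{"linear":[[0,0,0],[0,0,0],[0,0,0],[0,0,0],[0,0,-0.3]],"delta_rot":[[0,0,0],[0,0,0],[0,0,0],[0,0,0],[0,0,0]],"claw":[-1,-1,-1,-1,-1]}'
python3 -m crank '{"linear":[[0,0,-1],[0,0,-2],[0,0,-2],[0,0,-2],[0,0,-2]],"delta_rot":[[0,0,0],[0,0,0],[0,0,0],[0,0,0],[0,0,0]],"claw":[-1,-1,-1,-1,-1]}'
python3 -m crank '{"linear":[[0,0,-2],[0,0,-1],[0,0,0],[0,0,0],[0,0,0]],"delta_rot":[[0,0,0],[0,0,0],[0,0,0],[0,0,0],[0,0,0]],"claw":[-1,-1,-1,-1,-1]}'
python3 - <<'E'
from h import *
np.set_printoptions(precision=4,suppress=True)
b=grab('side','d5');a=grab('scene','s5')
r=lambda im:cv2.resize(im,(400,300),interpolation=cv2.INTER_CUBIC)
cv2.imwrite('pics/g6.png',np.vstack([np.hstack([r(b['frame'][145:220,305:405]),r(a['frame'][120:195,135:235])]),np.hstack([r(b['frame'][245:320,150:250]),r(a['frame'][170:245,350:450])])]))
for d in(b,a):
    P=cloud(d).reshape(-1,3); hsv=cv2.cvtColor(d['frame'],cv2.COLOR_BGR2HSV).reshape(-1,3)
    for c,lo,hi in (((.484,-.2345),.063,.085),((.532,.249),.09,.115)):
        T=P[(np.hypot(P[:,0]-c[0],P[:,1]-c[1])<.035)&(hsv[:,2]>75)&(hsv[:,1]<60)&(P[:,2]>lo)&(P[:,2]<hi)]
        print(len(T),'z',np.percentile(T[:,2],[5,95]),'mid',(np.percentile(T,1,0)+np.percentile(T,99,0))/2,np.ptp(T,0))
E
```

```text
t: 12.37
eef_pos: [0.4835, -0.236, 0.0397]
eef_rot: [180.0, 0.0, 90.0]
contact_force: [0.4, 0.2, -0.0]
gripper_width: 0.0622
t: 12.78
eef_pos: [0.4831, -0.2358, 0.0424]
eef_rot: [-179.9, -0.0, 90.0]
contact_force: [-0.4, -0.5, 0.0]
gripper_width: 0.0861
t: 13.2
eef_pos: [0.4837, -0.2361, 0.1348]
eef_rot: [179.9, 0.0, 90.0]
contact_force: [1.0, -0.3, 0.1]
gripper_width: 0.0868
t: 13.62
eef_pos: [0.4828, -0.2357, 0.1617]
eef_rot: [-179.9, -0.0, 90.0]
contact_force: [0.5, 0.4, 0.2]
gripper_width: 0.0872
228 z [0.0648 0.0775] mid [ 0.4827 -0.2338  0.071 ] [0.0412 0.0462 0.0159]
450 z [0.091 0.104] mid [0.5312 0.2508 0.0974] [0.0428 0.0431 0.0157]
233 z [0.0639 0.0784] mid [ 0.4841 -0.2358  0.0711] [0.0427 0.0422 0.0181]
389 z [0.091  0.1042] mid [0.5331 0.249  0.0975] [0.0415 0.0423 0.0155]
```

View pics/g6.png

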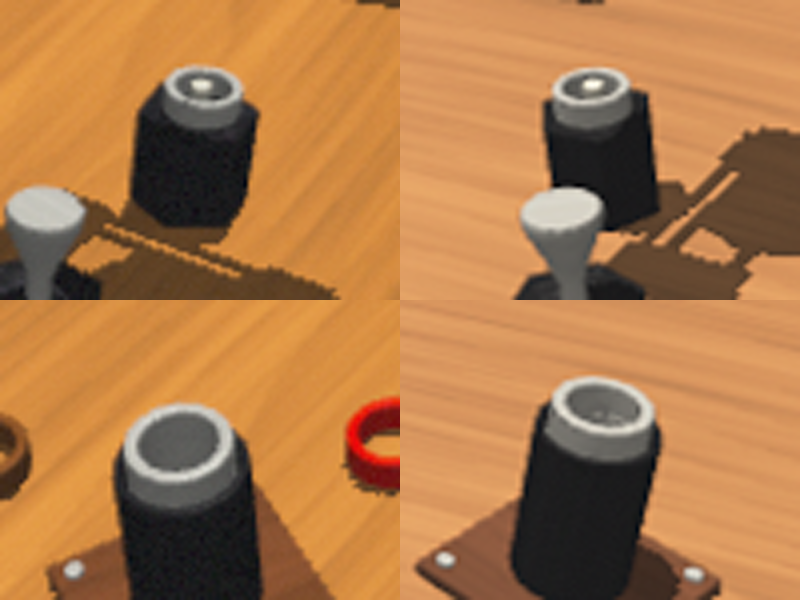

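The rim lies flat on the stand with the post through its middle, the next rim is up in the dispenser mouth, and the arm is clear. I hand the job in.

```bash
python3 -c "
from workcell import workorder; print(workorder.job_done())"
```

```text
the job is handed in; nothing more can be done
None
```

I moved the top silver rim from the dispenser to the empty stand and handed the job in at about 13.7 s of the 38 s allowed. The hand-in reports no verdict.

**Last checks, from both fixed cameras:**
- **Rim on the stand:** it looks flat, with the post through its middle. Its centre is within about 2 mm of the seat centre, and its top is at z≈0.077–0.078 (0.076 expected, within the 2 mm calibration).
- **Next rim:** it has risen into the mouth, on the dispenser axis within about 2 mm. Its top is at z≈0.104, the same as the first rim's was, which puts its centre about 6 mm above the mouth.
- **Set-down and robot:** at set-down the measured contact was about 5 N. Afterwards the gripper was open and about 11 cm above the rim, with wrist forces at noise level.

**What disagreed:** the real fingertips are about 25 mm above the reported TCP, not 11 mm below it as the tool description says. My first attempt to close therefore shut on air above the rim, touching nothing. The cameras showed the same 36 mm offset with the gripper open and closed, so I worked from the tips as seen for the rest of the job.

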